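# Turn the stock tin to the scanner and latch it in

### The job

Turn the round tin in its sloped seat until the middle of its paper label squarely faces the window of the scanner block, leaving it sitting fully down in the seat. Only then swing the hinged steel bar over, across the front of the tin, until it lies down in its catch, and let go. Do not disturb the spool, carton, scraper and cup standing about.

Things in the scene. Friction and masses are not known exactly. Their poses are not given: they have to be found in the camera images.
- stand: Fixed stand: plywood board 170 (x) by 300 (y) mm sloping 25.8 deg up away from the robot. Origin: centre of the round seat, on the board's surface, 64 mm above the table. z = the board's normal (leans to the robot), x up the slope, y level, towards the scanner. Seat: black collar, 62 mm inside, 71 mm outside diameter, 20 mm high. Other entries give points in this stand frame.
- tin: Loose closed round tin, 56 mm across, 88 mm tall with lid, about 0.22 kg, standing in the seat, its axis tilted like the board's normal. Origin: centre of its underside, z up its axis. Paper label with bar code on its own +y side, 62 deg wide, 42 mm high; a 12 mm paper strip runs from it over the lid's edge to the lid's centre. Lid and body have one diameter; grip it anywhere above the collar.
- label (a point): Middle of the paper label, on the tin's surface, 28 mm from its axis and 43 mm above its underside.
- window (a point): Centre of the scanner's dark window, in the face that looks at the tin: x = 0, y = +88, z = 36 mm in the stand's frame; it looks along the stand's -y. The scanner is a grey block on the board, 66 (x) by 50 (y) by 66 (z) mm, its face at y = +88 mm.
- latch (a joint): Angle of the hinged steel bar (rad): 0 = lying in its catch across the robot's side of the tin; 1.57 = standing square to the board; about 2 = leaning outwards, open. A little friction holds it near 1.57; below about 1.0 it falls shut by its own weight.
- latch_hinge (a point): Hinge of the bar: at x = -47, y = -76, z = 45 mm in the stand's frame; the hinge axis is the stand's x. Two steel cheeks beside the hinge reach up to z = 53 mm.
- latch_tip (a point): Centre of the 18 mm black ball on the free end of the bar, 144 mm from the hinge. The bar is 8 mm thick.
- catch (a point): Where the bar lies when shut: fork-shaped catch of two steel cheeks, at x = -47, y = +52, z = 45 mm in the stand's frame; the cheeks reach up to z = 54 mm.
- spool: Bystander: black filament spool with white filament, lying flat, 160 mm across, 55 mm high. Origin: centre of its underside.
- carton: Bystander: cardboard carton, 160 by 110 by 70 mm. Origin: centre of its underside.
- scraper: Bystander: flat scraper lying on the table, along its x.
- cup: Bystander: white cup, 72 mm across, 85 mm high. Origin: centre of its underside.
Things that resemble listed ones, but are neither listed nor needed, are in the scene too. What is shaped like the tin but blue or brown is not meant.

How it is judged:
By the outcome, as a careful person would: the job done as asked, in the order asked, and still so for the second after the job is handed in, with the robot touching nothing.
It also fails if it takes over 54 s, if anything falls off the work surface, if the arm or the gripper's body presses on something with over 40 N, if the wrist force passes 120 N, or if a joint passes its speed limit or range.

### The arm

A 6-joint arm with a two-finger parallel gripper is mounted at the origin on the work surface. World frame = base frame: x ahead of the robot, y to its left, z up, the work surface at z = 0. Lengths are in m, angles in rad, forces in N, time in s.
With the tool pointing down it reaches from about 0.375 to 0.9 m from the base axis. Payload 3.1 kg.
Tool frame: the origin (TCP) lies at the very end of the fingers, on their centre line; the grasp point (between the pads) lies 19 mm behind it; z points along the fingers, y is the line along which they close (so a half turn about z gives the same grasp; the last joint's range is limited). The gripper opens to 87 mm and grips with 3 to 60 N. Pads are 19 mm wide; open, the fingers measure 117 mm over their backs; the gripper's body (75 mm by 190 mm) begins 51 mm behind the grasp point.
Start: joints at [-1.315, 0.527, 1.433, -0, 1.181, -0.178], TCP at [0.263, -0.567, 0.223] pointing down, gripper open.
Joint ranges: [-3.08, 3.08], [-0.75, 2.2], [0.22, 2.44], [-1.43, 4.57], [0, 2.65], [-2.85, 2.85]. Speed limits (rad/s): [2.79, 2.79, 3.14, 3.14, 3.14, 3.14].

### API

Orientations are given as a 3x3 rotation matrix whose columns are the frame's x, y, z axes.
In Python, from cell import manip gives the robot as it stands.
- The arm moves only by the tool drive_tool, never from a script. Its arguments are lists of equal length, an entry for each row: "translation": the shift along the tool's x, y, z in m, a list of three; "spin": the turn about the tool's z in degrees; "hand": the opening in per cent of the stroke, from 0 (shut) to 100 (fully open). A call has 1 to 8 rows; each row is the pose to reach, as a shift and turn from the pose commanded when the call began, along the tool's axes at that moment; what a row does not reach only later rows make up. A row lasts 1/10 s, in which the tool goes at most 50 mm and 8.59 degrees, less where a joint would pass 70% of its speed; a pose out of reach is approached as far as the arm can. A call with a gripper value outside its range is refused whole. The fingers move at their own pace and stop on an object; the grip force is fixed at half the most. Time passes only in rows, so rows that repeat a pose let the fingers close. It gives the time, the measured TCP pose, the force, the opening and the grip force at its end, in the units of the state.
- manip.read_state(): the state, without advancing time (a new reading comes with each control period).
- manip.capture(name): name is "scene" or "top" or "wrist"; returns (picture, depth): 420x560x3 uint8, red, green, blue; 420x560 float32, m along the optical axis (not along the pixel's ray), 0 where there is no reading.
- manip.get_calibration(name): a dict with "fov_y" (degrees; the focal length in pixels is half the picture's height over the tangent of half this angle, whatever the lens; pixels are square), "cx", "cy" (the principal point, pixels), "origin" and "attitude" of the camera in the world. Camera axes: x right, y down, z forward; pixel columns grow to the right and rows downward; lengths in m; the calibration is good to about 2 mm. A picture is of the moment at which its call begins: read the wrist's pose just before it. get_calibration takes no time and is no camera call; for the wrist camera it gives the pose at the moment of the call.
- manip.finish_job(): hands the job in; it is judged then, once.
The state is a dict: "t": time; "qpos": joint angles; "qvel": joint speeds; "tau": joint torques, N m; "tool_pos": TCP position; "orientation": TCP orientation; "ft_force": force on the tool from outside, world axes, zero at the start; "wrist_torque": the same for the moment, N m; "width": opening from 0.0 (shut) to 1.0 (fully open); "grasp_force": force on a finger pad.
Only numpy, scipy, OpenCV 4.12 (cv2) and the standard library are available. Lean on these libraries where they do the work, as an engineer would, in place of code of your own. Each camera call takes 0.05 s, during which the arm holds its last target. There are 200 camera calls.

## Working session

There is one attempt and no reset: what is moved stays moved. The work goes in short steps, Python scripts to look and compute and a tool call to move; the robot and the scene stay as the last step left them, time stands still between calls to the robot, and variables do not carry over. Pictures are saved under pics/ and viewed, at most 10 in all, crops included, and the job is handed in when it is done.

Besides the shell and the picture viewer there is one more tool, called after "Request:" by a JSON object that holds its "op" and its "data". drive_tool: Moves the arm, as the interface text tells. Its arguments: {"type":"object","properties":{"translation":{"type":"array","items":{"type":"array","items":{"type":"number"}}},"spin":{"type":"array","items":{"type":"number"}},"hand":{"type":"array","items":{"type":"number"}}},"required":["translation","spin","hand"]}

```bash
ls; mkdir -p pics; cat > h.py <<'E'
import numpy as np, cv2
from cell import manip
def cap(n):
    c=manip.get_calibration(n); p,d=manip.capture(n); return c,p,d
def pts(c,d):
    f=210/np.tan(np.radians(c["fov_y"])/2)
    v,u=np.mgrid[0:420,0:560]
    P=np.dstack([(u-c["cx"])/f*d,(v-c["cy"])/f*d,d])
    return P@np.array(c["attitude"]).T+np.array(c["origin"])
E
python3 - <<'E'
from h import *
for n in("scene","top"):
    c,p,d=cap(n); print(n,c)
    cv2.imwrite(f"pics/{n}0.png",p[:,:,::-1]); np.savez(f"{n}0.npz",p=p,d=d,P=pts(c,d))
print(manip.read_state())
E
```

```text
pics
scene {'fov_y': 47.756660473357414, 'cx': 268.9797221132616, 'cy': 209.2839550004109, 'origin': array([1.19931884, 0.36190868, 1.2163257 ]), 'attitude': array([[-0.47670285,  0.73481942, -0.48248814],
       [ 0.87899709,  0.39165329, -0.27197761],
       [-0.01088636, -0.55375817, -0.83260637]])}
top {'fov_y': 49.89444152892689, 'cx': 283.268102912238, 'cy': 211.77106244413918, 'origin': array([ 0.43175672, -0.01290373,  1.47749843]), 'attitude': array([[ 0.02899146, -0.99651111,  0.07826304],
       [-0.99956091, -0.02938152, -0.00383686],
       [ 0.00612296, -0.07811744, -0.99692536]])}
{'t': 0.1, 'qpos': array([-1.31452685e+00,  5.28351493e-01,  1.43374061e+00, -2.27961623e-05,
        1.18138669e+00, -1.78524499e-01]), 'qvel': array([ 1.06131169e-05, -9.59732230e-04, -1.68512034e-03,  1.10598981e-03,
        1.63691715e-04,  1.68040707e-03]), 'tau': array([ 6.17936098e-05, -4.40984881e+01, -1.77151448e+01,  6.34449511e-02,
        5.33377973e-02, -5.64931679e-05]), 'tool_pos': array([ 0.26310756, -0.5662187 ,  0.22169349]), 'orientation': array([[ 9.06953269e-01,  4.21230957e-01, -4.98485983e-04],
       [ 4.21231135e-01, -9.06951499e-01,  1.81919155e-03],
       [ 3.14197188e-04, -1.85989954e-03, -9.99998221e-01]]), 'ft_force': array([ 0.31160236,  0.65808167, -0.56244013]), 'wrist_torque': array([-0.01783094,  0.03630805,  0.00563752]), 'grasp_force': 0.0, 'width': 1.0013521597506112}
```

View pics/scene0.png

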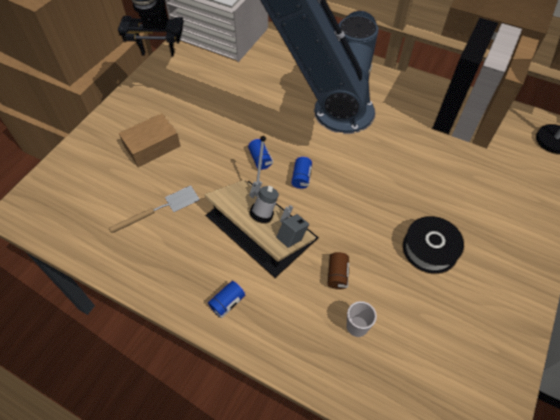

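View pics/top0.png

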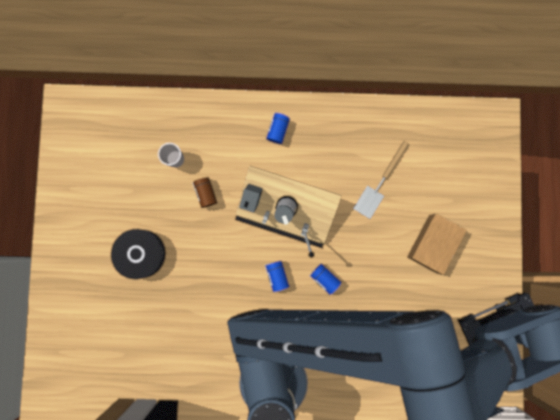

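The scene view has the grey tin at (264,203), the scanner at (292,230) and the bar tip at (263,139). The top view has the tin at (286,210), the scanner at (252,198), the hinge at (306,230) and the bar tip at (311,254). The tool only spins about the vertical, so I'll ratchet the tin round with its grip along the level stand y.

```bash
python3 - <<'E'
from h import *
from scipy.optimize import least_squares
Z={n:np.load(n+"0.npz") for n in("top","scene")}
P=Z["top"]["P"]
for n,(u,v) in dict(lid=(286,203),lid2=(288,200),scan=(252,192),tip=(311,254),hinge=(306,230),board=(320,200),board2=(275,180)).items(): print(n,P[v,u].round(3))
# board plane by robust colour-free RANSAC near the stand
for n in Z:
    Q=Z[n]["P"].reshape(-1,3); c=P[203,286]
    m=(np.linalg.norm(Q[:,:2]-c[:2],axis=1)<.16)&(Q[:,2]>.025)&(Q[:,2]<.12); Q=Q[m]
    rng=np.random.default_rng(0);best=0
    for _ in range(3000):
        a,b,e=Q[rng.choice(len(Q),3,replace=False)]; k=np.cross(b-a,e-a); 
        if np.linalg.norm(k)<1e-6: continue
        k/=np.linalg.norm(k); k*=np.sign(k[2]); i=abs((Q-a)@k)<.0025
        if abs(np.degrees(np.arccos(k[2]))-25.8)<5 and i.sum()>best: best=i.sum();I=i
    B=Q[I]; c=B.mean(0); k=np.linalg.svd(B-c)[2][2]; k*=np.sign(k[2])
    print(n,best,k,np.degrees(np.arccos(k[2])),"yaw",np.degrees(np.arctan2(-k[1],-k[0])),"plane d",k@c)
    yaw=np.arctan2(-k[1],-k[0]); y=np.array([-np.sin(yaw),np.cos(yaw),0]); x=np.cross(y,k)
    for ax in(x,y):
        s=B@ax; print(np.percentile(s,[0.5,1,50,99,99.5]).round(4))
ims=[cv2.resize(Z[n]["p"][v:v+100,u:u+130,::-1],None,fx=6,fy=6,interpolation=cv2.INTER_CUBIC)for n,u,v in(("top",230,160),)]
cv2.imwrite("pics/c1.png",ims[0])
E
```

```text
lid [ 0.564 -0.025  0.132]
lid2 [ 0.576 -0.032  0.108]
scan [0.594 0.077 0.134]
tip [ 0.415 -0.098  0.22 ]
hinge [ 0.486 -0.089  0.095]
board [ 0.581 -0.131  0.088]
board2 [0.639 0.01  0.091]
top 2302 [-0.4189496   0.12541576  0.89930647] 25.932945287984957 yaw -16.66547247724149 plane d -0.18297170203746058
[0.438  0.4387 0.5402 0.6059 0.6065]
[-0.0145 -0.0122  0.1058  0.28    0.2813]
scene 2074 [-0.41612743  0.12284649  0.90096987] 25.71415352203038 yaw -16.44731942446458 plane d -0.17981893641886101
[0.4413 0.4432 0.5572 0.6078 0.6092]
[-0.0151 -0.0135  0.13    0.2807  0.2816]
```

View pics/c1.png

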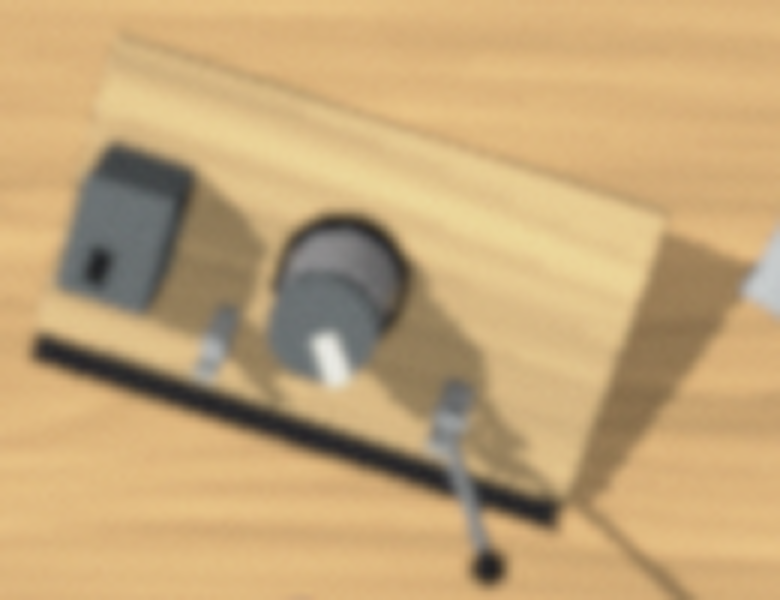

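The crop shows the lid centre near full-image (284,214), with the strip pointing down-slope and slightly away from the scanner. The label therefore needs about 125° clockwise seen from above. Next I'll compute the approach.

```bash
cat >> h.py <<'E'
yaw=np.radians(-16.5); kz=np.array([-np.sin(.4503)*np.cos(yaw),-np.sin(.4503)*np.sin(yaw),np.cos(.4503)])
ky=np.array([-np.sin(yaw),np.cos(yaw),0]); kx=np.cross(ky,kz); S=np.c_[kx,ky,kz]
def rayz(c,u,v,z):
    f=210/np.tan(np.radians(c["fov_y"])/2); o=np.array(c["origin"])
    r=np.array(c["attitude"])@np.array([(u-c["cx"])/f,(v-c["cy"])/f,1]); return o+r*(z-o[2])/r[2]
def totool(d):
    return np.array(manip.read_state()["orientation"]).T@np.array(d)
E
python3 - <<'E'
from h import *
c=manip.get_calibration("top"); L=rayz(c,284.3,214.2,.064+.088*kz[2]); print(L, "origin",L-.088*kz)
P=np.load("top0.npz")["P"];print(P[214,282:287])
w=manip.get_calibration("wrist"); s=manip.read_state()
R=s["orientation"]; print("cam in tool",R.T@(w["origin"]-s["tool_pos"]),(R.T@w["attitude"]).round(2),w["fov_y"],w["cx"],w["cy"])
t=L.copy(); t[2]=.36; print(totool(t-s["tool_pos"]))
E
```

```text
[ 0.52937566 -0.02130507  0.14322786] origin [ 0.56609917 -0.03218307  0.064     ]
[[ 0.52979566 -0.01447492  0.14286533]
 [ 0.52986635 -0.01743727  0.14309094]
 [ 0.52988579 -0.0203948   0.14401264]
 [ 0.52958183 -0.02331391  0.14932346]
 [ 0.52988984 -0.02629312  0.14632352]]
cam in tool [ 0.07261951  0.00042523 -0.16223055] [[ 0.   -0.96 -0.26]
 [ 1.   -0.    0.  ]
 [-0.   -0.26  0.96]] 70.86249982845605 281.34923915191996 208.2484572235872
[ 0.47107077 -0.3823071  -0.13744769]
```

Request:
{"op": "drive_tool", "data": {"translation": [[0,0,-0.05],[0,0,-0.1],[0.04,-0.03,-0.135],[0.077,-0.063,-0.135],[0.115,-0.095,-0.135],[0.154,-0.126,-0.135],[0.192,-0.157,-0.135],[0.23,-0.188,-0.135]], "spin": [0,0,7,14,21,28,35,41.4], "hand": [100,100,100,100,100,100,100,100]}}

```text
t: 0.9
tool_pos: [0.3902, -0.3031, 0.3573]
orientation: [[0.957, -0.289, -0.0], [-0.289, -0.957, 0.001], [-0.0, -0.001, -1.0]]
ft_force: [0.4, -1.2, 0.8]
width: 1.0
grasp_force: 0.0
```

```bash
python3 - <<'E'
from h import *
s=manip.read_state(); print(s["tool_pos"],s["qvel"].round(2),s["orientation"].round(3))
print(totool(np.array([.529,-.021,.36])-s["tool_pos"]))
E
```

```text
[ 0.39016433 -0.30309279  0.35727855] [ 0.91 -0.2   0.26  0.   -0.08  2.  ] [[ 0.957 -0.289 -0.   ]
 [-0.289 -0.957  0.001]
 [-0.    -0.001 -1.   ]]
[ 0.05140656 -0.31017714 -0.00256896]
```

Request:
{"op": "drive_tool", "data": {"translation": [[0.008,-0.046,0],[0.016,-0.092,0],[0.024,-0.138,0],[0.03,-0.184,0],[0.037,-0.23,0],[0.044,-0.27,0],[0.05,-0.305,0],[0.05,-0.305,0]], "spin": [0,0,0,0,0,0,0,0], "hand": [100,100,100,100,100,100,100,100]}}

```text
t: 1.7
tool_pos: [0.5253, -0.0232, 0.357]
orientation: [[0.96, -0.278, -0.0], [-0.278, -0.96, 0.002], [-0.001, -0.002, -1.0]]
ft_force: [-0.7, 0.4, 0.6]
width: 1.003
grasp_force: 0.0
```

```bash
python3 - <<'E'
from h import *
import time
c,p,d=cap("wrist"); c,p,d=cap("wrist")
s=manip.read_state(); print(s["tool_pos"],s["qpos"].round(2),np.abs(s["qvel"]).max())
cv2.imwrite("pics/w1.png",p[:,:,::-1]); np.savez("w1.npz",p=p,d=d,P=pts(c,d),c=c)
E
```

```text
[ 0.52405736 -0.02642963  0.35702551] [-0.26  0.25  1.49 -0.    1.4   1.59] 0.03805286299081479
```

View pics/w1.png

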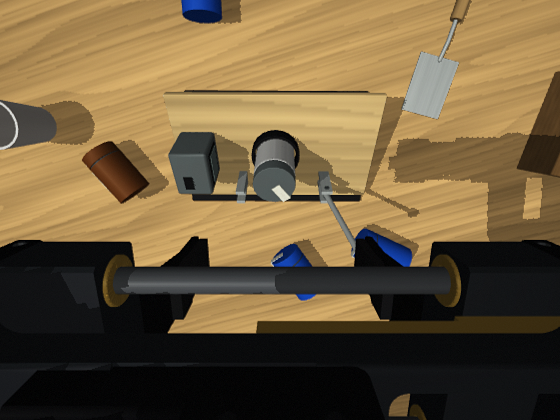

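The wrist view shows the lid at (274,182), with the strip pointing to lower right at (283,196). The bar is at (325,180)–(355,250) and the catch at (241,185).

```bash
cat >> h.py <<'E'
O0=np.array([.566,-.032,.064])
def label(p,P,O=O0,verbose=True):
    q=(P-O)@S; z=q[:,:,2]
    m=(abs(z-.088)<.006)&(np.hypot(q[:,:,0],q[:,:,1])<.045)
    m=cv2.morphologyEx(m.astype(np.uint8),cv2.MORPH_OPEN,np.ones((3,3)))>0
    (u,v),r=cv2.minEnclosingCircle(np.argwhere(m)[:,::-1].astype(np.float32))
    e=np.column_stack(np.nonzero(m)); xy=q[m][:,:2]
    cc,rr=cv2.minEnclosingCircle(xy.astype(np.float32)*1000)
    w=m&(p.min(2)>150); s=q[w][:,:2]*1000
    mean=s.mean(0)-cc; dirn=np.degrees(np.arctan2(mean[1],mean[0]))
    if verbose: print("lid n",m.sum(),"centre(mm)",np.round(cc,1),"median",np.median(xy*1000,0).round(1),"r",round(rr,1),"z",np.median(z[m])*1000,"strip n",w.sum(),"mean",mean.round(1),"angle",round(dirn,1),"turn needed",round((90-dirn+180)%360-180,1))
    return m,w,q
E
python3 - <<'E'
from h import *
a=np.load("w1.npz",allow_pickle=True); p,P=a["p"],a["P"]
m,w,q=label(p,P)
print("white percentiles",np.percentile(p[m].min(1),[5,50,80,90,97]))
# scanner face y edge, top z
sc=(abs(q[:,:,2]-.066)<.004)&(q[:,:,1]>.07)&(q[:,:,1]<.16)&(abs(q[:,:,0])<.05)
print("scanner top x,y pct",np.percentile(q[sc][:,:2]*1000,[1,50,99],axis=0).round(1), np.median(q[sc][:,2]))
b=(abs(q[:,:,2])<.004)&(q[:,:,0]>.045)&(q[:,:,0]<.15)&(abs(q[:,:,1])<.3)
print("board z",np.median(q[b],0),np.percentile(q[b][:,:2]*1000,[1,99],axis=0))
B=q[b]; A=np.c_[B[:,:2],np.ones(len(B))]; print("residual tilt",np.linalg.lstsq(A,B[:,2],rcond=None)[0])
# scanner face edge direction
E=[]
for x in np.arange(-25,26,5):
    k=sc&(abs(q[:,:,0]*1000-x)<2.5); E.append((x,np.percentile(q[k][:,1]*1000,2)) if k.any() else (x,np.nan))
print(np.round(E,1))
bar=(abs(q[:,:,0]+.047)<.015)&(q[:,:,2]>.065)&(q[:,:,1]<-.07)&(q[:,:,2]<.2)
t=q[bar]; 
if len(t): i=t[:,2].argmax(); print("bar top",t[i],"med x",np.median(t[:,0]), "angle",np.median(np.degrees(np.arctan2(t[:,2]-.045,t[:,1]+.076))))
E
```

```text
lid n 1284 centre(mm) [-2.5  3.1] median [1.2 3.5] r 28.4 z 89.66201445193911 strip n 143 mean [-12.   -8.3] angle -145.3 turn needed -124.7
white percentiles [ 52.15  82.    84.   175.7  206.  ]
scanner top x,y pct [[-33.2  91.4]
 [  2.5 114.5]
 [ 29.8 139.5]] 0.06748770284622974
board z [0.06533724 0.00307632 0.0017166 ] [[  45.40634709 -143.04528657]
 [  81.97794476  149.40456869]]
residual tilt [-0.02502691 -0.0004763   0.00321262]
[[-25.   92.2]
 [-20.   92.1]
 [-15.   91.7]
 [-10.   91.8]
 [ -5.   91.4]
 [  0.   92. ]
 [  5.   91.7]
 [ 10.   91.8]
 [ 15.   91.6]
 [ 20.   91.5]
 [ 25.   91.8]]
bar top [-0.05149876 -0.09544691  0.15769864] med x -0.04714278663754232 angle 99.16350210371795
```

```bash
cat >> h.py <<'E'
O0=O0+S@np.array([-.0015,.0033,.0015])
def togo(zs,dx=-.001,lift=0):
    s=manip.read_state(); t=O0+zs*kz+dx*kx+np.array([0,0,lift-.019]); R=s["orientation"]
    print("t",round(s["t"],2),"target",t.round(4),"tool delta mm",(totool(t-s["tool_pos"])*1000).round(1),"spin to align",round(np.degrees(yaw-np.arctan2(R[1,0],R[0,0]))*-1,1),"q6",round(s["qpos"][5],2),"f",s["ft_force"].round(1),"w",round(s["width"],3))
E
python3 -c "
from h import *
togo(.066)"
```

```text
t 1.8 target [ 0.5366 -0.0199  0.1047] tool delta mm [ 10.5 -10.  252.3] spin to align 0.1 q6 1.59 f [ 1.   0.2 -0.2] w 0.996
```

Request:
{"op": "drive_tool", "data": {"translation": [[0.005,-0.005,0.04],[0.0105,-0.01,0.085],[0.0105,-0.01,0.13],[0.0105,-0.01,0.17],[0.0105,-0.01,0.205],[0.0105,-0.01,0.235],[0.0105,-0.01,0.252],[0.0105,-0.01,0.252]], "spin": [0,0,0,0,0,0,0,0], "hand": [85,85,85,85,85,85,85,85]}}

```text
t: 2.6
tool_pos: [0.5348, -0.0216, 0.1031]
orientation: [[0.958, -0.286, -0.007], [-0.286, -0.958, 0.001], [-0.007, 0.001, -1.0]]
ft_force: [-1.0, -0.0, 0.1]
width: 0.852
grasp_force: 0.0
```

```bash
python3 -c "
from h import *
togo(.066)"
```

```text
t 2.6 target [ 0.5366 -0.0199  0.1047] tool delta mm [ 1.3 -2.2 -1.6] spin to align -0.1 q6 1.61 f [-1.  -0.   0.1] w 0.852
```

Request:
{"op": "drive_tool", "data": {"translation": [[0,0.001,-0.001],[0,0.003,-0.001],[0,0.003,-0.001],[0,0.003,-0.001],[0,0.003,-0.001],[0,0.003,-0.001],[0,0.003,-0.001],[0,0.003,-0.001]], "spin": [-8,-15,-15,-15,-15,-15,-15,-15], "hand": [85,80,50,50,50,50,50,50]}}

```text
t: 3.4
tool_pos: [0.5365, -0.0237, 0.1073]
orientation: [[1.0, -0.026, 0.0], [-0.026, -1.0, -0.001], [0.0, 0.001, -1.0]]
ft_force: [-2.8, -0.0, 6.0]
width: 0.642
grasp_force: 29.8
```

Request:
{"op": "drive_tool", "data": {"translation": [[0,0,-0.002],[0.0005,-0.002,-0.002],[0.001,-0.004,-0.002],[0.0015,-0.006,-0.002],[0.002,-0.008,-0.002],[0.003,-0.0105,-0.002],[0.003,-0.0115,-0.002],[0.003,-0.0115,-0.002]], "spin": [0,6,12,18,24,30,32,32], "hand": [50,50,50,50,50,50,50,50]}}

```text
t: 4.2
tool_pos: [0.5388, -0.0114, 0.1084]
orientation: [[0.834, -0.552, -0.002], [-0.552, -0.834, 0.001], [-0.002, 0.001, -1.0]]
ft_force: [-1.9, 1.4, 1.4]
width: 0.638
grasp_force: 29.8
```

```bash
python3 - <<'E'
from h import *
c,p,d=cap("wrist"); cv2.imwrite("pics/w2.png",p[:,:,::-1]); label(p,pts(c,d)); togo(.066)
E
```

```text
lid n 2655 centre(mm) [2.9 7.2] median [ 6.8 19. ] r 36.6 z 89.75574948499244 strip n 50 mean [-10.3  10.8] angle 133.6 turn needed -43.6
t 4.25 target [ 0.5366 -0.0199  0.1047] tool delta mm [2.8 8.2 3.7] spin to align -16.9 q6 1.93 f [-3.1  1.4  1.3] w 0.642
```

View pics/w2.png

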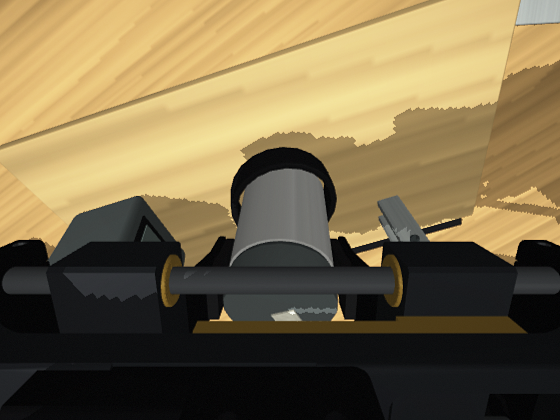

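The label strip is visible at (290,315) and the tin is still in the collar, turning with the gripper. I'll continue the ratchet.

Request:
{"op": "drive_tool", "data": {"translation": [[0,0,0],[0,0,0.002],[0.001,0.003,0.003],[0.002,0.006,0.003],[0.003,0.009,0.003],[0.0032,0.0105,0.003],[0.0032,0.0105,0.003],[0.0032,0.0105,0.003]], "spin": [0,0,-8.5,-17,-25.5,-34,-34,-34], "hand": [82,82,82,82,82,82,50,50]}}

```text
t: 5.05
tool_pos: [0.5368, -0.022, 0.1056]
orientation: [[1.0, 0.005, 0.0], [0.005, -1.0, 0.001], [0.0, -0.001, -1.0]]
ft_force: [-0.6, 3.0, 2.3]
width: 0.715
grasp_force: 1.5
```

Request:
{"op": "drive_tool", "data": {"translation": [[0,0,0],[0,0,-0.002],[0.0005,-0.002,-0.002],[0.001,-0.004,-0.002],[0.0015,-0.006,-0.002],[0.002,-0.008,-0.002],[0.003,-0.0105,-0.002],[0.003,-0.0125,-0.002]], "spin": [0,0,6,12,18,24,30,36], "hand": [50,50,50,50,50,50,50,50]}}

```text
t: 5.85
tool_pos: [0.5405, -0.0103, 0.1085]
orientation: [[0.812, -0.583, 0.002], [-0.583, -0.813, -0.002], [0.003, 0.0, -1.0]]
ft_force: [-1.1, -1.1, 6.6]
width: 0.641
grasp_force: 29.0
```

```bash
python3 - <<'E'
from h import *
c,p,d=cap("wrist"); cv2.imwrite("pics/w3.png",p[:,:,::-1]); label(p,pts(c,d)); togo(.066)
c,p,d=cap("top"); cv2.imwrite("pics/t3.png",cv2.resize(p[170:250,230:340,::-1],None,fx=6,fy=6))
E
```

```text
lid n 1977 centre(mm) [2.2 8.4] median [ 7.4 26.2] r 36.6 z 89.93599878509623 strip n 13 mean [-7.8 16.1] angle 116.0 turn needed -26.0
t 5.9 target [ 0.5366 -0.0199  0.1047] tool delta mm [ 2.6 10.2  3.9] spin to align -19.4 q6 1.97 f [-1.7 -0.7  4.5] w 0.647
```

Request:
{"op": "drive_tool", "data": {"translation": [[0,0,0],[0,0,0.002],[0.001,0.003,0.003],[0.002,0.006,0.004],[0.003,0.009,0.004],[0.0035,0.011,0.004],[0.0035,0.011,0.004],[0.0035,0.011,0.004]], "spin": [0,0,-8.5,-17,-25.5,-34,-36,-36], "hand": [82,82,82,82,82,82,50,50]}}

```text
t: 6.75
tool_pos: [0.5357, -0.0209, 0.103]
orientation: [[1.0, 0.008, -0.001], [0.008, -1.0, 0.0], [-0.001, -0.0, -1.0]]
ft_force: [-0.0, 0.1, 0.5]
width: 0.722
grasp_force: 0.7
```

Request:
{"op": "drive_tool", "data": {"translation": [[0,0,0],[0,0,-0.002],[0.0005,-0.002,-0.002],[0.001,-0.004,-0.002],[0.0015,-0.006,-0.002],[0.002,-0.008,-0.002],[0.003,-0.0105,-0.002],[0.003,-0.0125,-0.002]], "spin": [0,0,6,12,18,24,30,36], "hand": [50,50,50,50,50,50,50,50]}}

```text
t: 7.55
tool_pos: [0.5395, -0.0095, 0.1064]
orientation: [[0.813, -0.582, 0.002], [-0.582, -0.813, -0.003], [0.003, 0.002, -1.0]]
ft_force: [-0.7, -4.4, 5.4]
width: 0.645
grasp_force: 29.1
```

Request:
{"op": "drive_tool", "data": {"translation": [[0,0,0],[0,0,0],[0.0025,0.01,0],[0.0025,0.01,-0.03],[0.0025,0.01,-0.08],[0.0025,0.01,-0.13],[0.0025,0.01,-0.15],[0.0025,0.01,-0.15]], "spin": [0,0,-8,-16,-19,-19,-19,-19], "hand": [85,85,85,85,85,85,85,85]}}

```text
t: 8.35
tool_pos: [0.5374, -0.018, 0.2591]
orientation: [[0.959, -0.282, 0.008], [-0.282, -0.959, -0.001], [0.008, -0.001, -1.0]]
ft_force: [-0.4, -1.1, -0.2]
width: 0.848
grasp_force: 0.0
```

```bash
python3 - <<'E'
from h import *
c,p,d=cap("wrist");c,p,d=cap("wrist"); cv2.imwrite("pics/w4.png",p[:,:,::-1]); label(p,pts(c,d)); togo(.066)
E
```

```text
lid n 2101 centre(mm) [-5.9  3.7] median [-1.5  3.1] r 28.7 z 89.68635951191908 strip n 237 mean [-8.7 11.8] angle 126.5 turn needed -36.5
t 8.45 target [ 0.5366 -0.0199  0.1047] tool delta mm [  2.8   1.7 150.4] spin to align 0.1 q6 1.62 f [ 0.8  0.5 -0.8] w 0.849
```

View pics/w4.png

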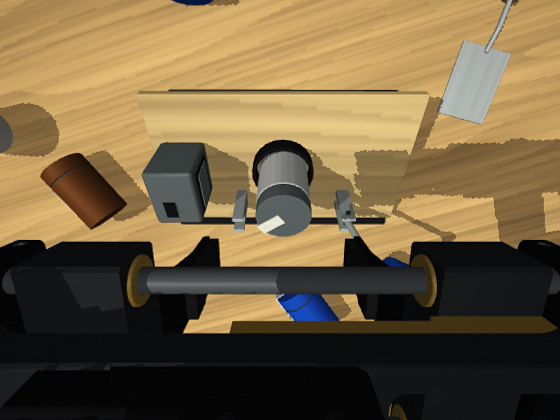

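88° of the turn is done. The strip now points at roughly (268,224) from the lid centre (284,212). About 36° remains.

Request:
{"op": "drive_tool", "data": {"translation": [[0.003,0.002,0.045],[0.003,0.002,0.085],[0.003,0.002,0.12],[0.003,0.002,0.145],[0.002,0.005,0.15],[0.002,0.006,0.15],[0.002,0.006,0.15],[0.002,0.006,0.15]], "spin": [0,0,0,-5,-11,-17,-17,-17], "hand": [85,85,85,85,85,82,50,50]}}

```text
t: 9.25
tool_pos: [0.5335, -0.0235, 0.104]
orientation: [[1.0, 0.007, -0.004], [0.007, -1.0, 0.002], [-0.004, -0.002, -1.0]]
ft_force: [-0.7, 1.5, 0.7]
width: 0.715
grasp_force: 0.5
```

Request:
{"op": "drive_tool", "data": {"translation": [[0,0,0],[0,0,-0.002],[0.0005,-0.002,-0.002],[0.001,-0.004,-0.002],[0.0015,-0.006,-0.002],[0.002,-0.008,-0.002],[0.003,-0.0105,-0.002],[0.003,-0.0115,-0.002]], "spin": [0,0,6,12,18,24,30,34], "hand": [50,50,50,50,50,50,50,50]}}

```text
t: 10.05
tool_pos: [0.5387, -0.0126, 0.1078]
orientation: [[0.832, -0.555, 0.001], [-0.555, -0.832, -0.0], [0.001, -0.0, -1.0]]
ft_force: [0.7, 0.2, -1.3]
width: 0.646
grasp_force: 29.3
```

Request:
{"op": "drive_tool", "data": {"translation": [[0,0,0],[0,0,0],[0.0025,0.01,0],[0.0025,0.01,-0.03],[0.0025,0.01,-0.08],[0.0025,0.01,-0.13],[0.0025,0.01,-0.15],[0.0025,0.01,-0.15]], "spin": [0,0,-8,-16,-17,-17,-17,-17], "hand": [85,85,85,85,85,85,85,85]}}

```text
t: 10.85
tool_pos: [0.5374, -0.0231, 0.2619]
orientation: [[0.959, -0.283, 0.01], [-0.283, -0.959, -0.003], [0.01, -0.0, -1.0]]
ft_force: [0.3, 0.2, 0.1]
width: 0.852
grasp_force: 0.0
```

```bash
cat >> h.py <<'E'
def check(p,P):
    m,w,q=label(p,P)
    Q=q[m]*1000; A=np.c_[Q[:,:2],np.ones(len(Q))]; print("lid tilt deg",np.degrees(np.linalg.lstsq(A,Q[:,2],rcond=None)[0][:2]).round(2))
    s=q[w][:,:2].astype(np.float32)*1000
    (cx,cy),(a,b),ang=cv2.minAreaRect(s); l=cv2.fitLine(s,cv2.DIST_L2,0,.01,.01).ravel()
    l=l if l[1]>0 else -l
    print("strip rect",round(a,1),round(b,1),"axis",round(np.degrees(np.arctan2(l[1],l[0])),1))
E
python3 - <<'E'
from h import *
c,p,d=cap("wrist");c,p,d=cap("wrist"); cv2.imwrite("pics/w5.png",p[:,:,::-1]); check(p,pts(c,d)); togo(.066)
np.savez("w5.npz",p=p,P=pts(c,d))
E
```

```text
lid n 2061 centre(mm) [-5.6  3.6] median [-1.4  3.1] r 28.8 z 89.65749845038236 strip n 248 mean [-2.2 14.6] angle 98.7 turn needed -8.7
lid tilt deg [-2.45  0.3 ]
strip rect 12.6 26.1 axis 96.8
t 10.95 target [ 0.5366 -0.0199  0.1047] tool delta mm [  1.4  -3.1 152.9] spin to align 0.0 q6 1.61 f [ 0.3  0.  -0.3] w 0.849
```

Request:
{"op": "drive_tool", "data": {"translation": [[0.002,-0.002,0.045],[0.002,-0.002,0.085],[0.002,-0.002,0.12],[0.002,-0.001,0.145],[0.002,0.001,0.152],[0.002,0.001,0.152],[0.002,0.001,0.152],[0.002,0.001,0.152]], "spin": [0,0,0,-5,-9.5,-9.5,-9.5,-9.5], "hand": [85,85,85,85,85,82,50,50]}}

```text
t: 11.75
tool_pos: [0.5362, -0.0237, 0.1056]
orientation: [[0.992, -0.123, -0.0], [-0.123, -0.992, 0.0], [-0.0, -0.0, -1.0]]
ft_force: [0.2, 0.4, 0.4]
width: 0.717
grasp_force: 0.4
```

Request:
{"op": "drive_tool", "data": {"translation": [[0,0,0],[0,0,-0.001],[0.0005,-0.001,-0.001],[0.0005,-0.003,-0.001],[0.0005,-0.004,-0.001],[0.0005,-0.004,0],[0.0005,-0.004,0.0005],[0.0005,-0.004,0.0005]], "spin": [0,0,3,6,9.5,9.5,9.5,9.5], "hand": [50,50,50,50,50,50,50,85]}}

```text
t: 12.55
tool_pos: [0.5375, -0.0201, 0.1052]
orientation: [[0.959, -0.283, 0.0], [-0.283, -0.959, -0.0], [0.0, 0.0, -1.0]]
ft_force: [0.8, 0.5, 0.3]
width: 0.672
grasp_force: 0.0
```

Request:
{"op": "drive_tool", "data": {"translation": [[0,0,0],[0,0,-0.01],[0,0,-0.04],[0,0,-0.08],[0,0,-0.12],[0,0,-0.15],[0,0,-0.15]], "spin": [0,0,0,0,0,0,0], "hand": [85,85,85,85,85,85,85]}}

```text
t: 13.25
tool_pos: [0.5406, -0.0207, 0.2608]
orientation: [[0.959, -0.283, 0.012], [-0.283, -0.959, -0.003], [0.012, -0.001, -1.0]]
ft_force: [0.1, 0.9, -0.4]
width: 0.847
grasp_force: 0.0
```

```bash
python3 - <<'E'
from h import *
c,p,d=cap("wrist");c,p,d=cap("wrist"); cv2.imwrite("pics/w6.png",p[:,:,::-1]); check(p,pts(c,d)); togo(.066)
np.savez("w6.npz",p=p,P=pts(c,d))
a=np.load("w1.npz",allow_pickle=True); check(a["p"],a["P"])
P=pts(c,d); q=(P-O0)@S
b=(abs(q[:,:,2])<.006)&(q[:,:,0]>.045)&(q[:,:,0]<.08)&(abs(q[:,:,1])<.13); B=q[b]; print("board",B.mean(0),np.degrees(np.linalg.lstsq(np.c_[B[:,:2],np.ones(len(B))],B[:,2],rcond=None)[0]).round(2))
E
```

```text
lid n 2056 centre(mm) [-5.9  2.8] median [-0.5  2.4] r 28.7 z 89.69232619078554 strip n 250 mean [ 1.1 15. ] angle 85.7 turn needed 4.3
lid tilt deg [-2.42  0.48]
strip rect 26.4 12.9 axis 84.9
t 13.35 target [ 0.5366 -0.0199  0.1047] tool delta mm [-1.300e+00  1.000e-01  1.516e+02] spin to align 0.0 q6 1.61 f [ 0.1  0.  -1.6] w 0.851
lid n 1284 centre(mm) [-2.5  3.1] median [1.2 3.5] r 28.4 z 89.66201445193911 strip n 143 mean [-12.   -8.3] angle -145.3 turn needed -124.7
lid tilt deg [-2.18 -0.18]
strip rect 26.0 11.8 axis 38.1
board [0.06313828 0.00039935 0.00030646] [ 0.1  -0.02  0.01]
```

View pics/w6.png

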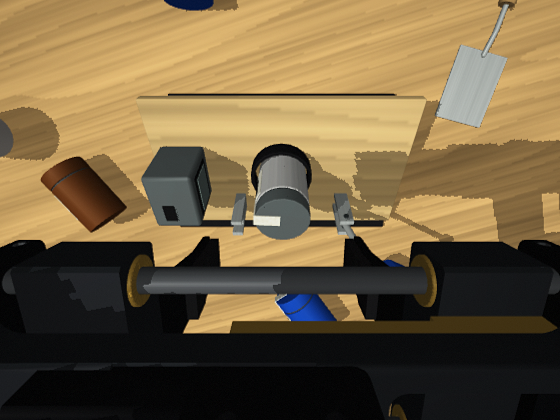

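The strip at (266,221) now points nearly straight at the scanner, overshot by about 4.7°. The tin is seated, with lid height and tilt as at the start. I'll nudge it back.

Request:
{"op": "drive_tool", "data": {"translation": [[-0.001,0,0.045],[-0.001,0,0.085],[-0.001,0,0.12],[-0.001,-0.001,0.145],[-0.001,-0.001,0.152],[-0.001,-0.001,0.152],[-0.001,-0.001,0.152],[-0.001,-0.001,0.152]], "spin": [0,0,0,2,4,4,4,4], "hand": [85,85,85,85,85,82,50,50]}}

```text
t: 14.15
tool_pos: [0.5369, -0.0188, 0.1033]
orientation: [[0.937, -0.35, 0.0], [-0.35, -0.937, -0.0], [0.0, -0.0, -1.0]]
ft_force: [0.0, 0.0, 0.5]
width: 0.719
grasp_force: 0.0
```

Request:
{"op": "drive_tool", "data": {"translation": [[0,0,0],[0,0,0],[0,0,-0.0005],[0,0.001,-0.0005],[0,0.001,-0.0005],[0,0.001,0],[0,0.001,0],[0,0.001,0]], "spin": [0,0,-2,-4,-4,-4,-4,-4], "hand": [50,50,50,50,50,50,50,85]}}

```text
t: 14.95
tool_pos: [0.5365, -0.0197, 0.1032]
orientation: [[0.959, -0.284, 0.0], [-0.284, -0.959, -0.0], [0.0, -0.0, -1.0]]
ft_force: [0.2, -0.5, -0.5]
width: 0.679
grasp_force: 0.0
```

Request:
{"op": "drive_tool", "data": {"translation": [[0,0,0],[0,0,-0.01],[0,0,-0.04],[0,0,-0.08],[0,0,-0.12],[0,0,-0.15],[0,0,-0.15]], "spin": [0,0,0,0,0,0,0], "hand": [85,85,85,85,85,85,85]}}

```text
t: 15.65
tool_pos: [0.5395, -0.0203, 0.2587]
orientation: [[0.959, -0.284, 0.011], [-0.284, -0.959, -0.003], [0.012, -0.001, -1.0]]
ft_force: [0.5, 0.3, 0.6]
width: 0.848
grasp_force: 0.0
```

```bash
python3 - <<'E'
from h import *
c,p,d=cap("wrist");c,p,d=cap("wrist"); cv2.imwrite("pics/w7.png",p[:,:,::-1]); P=pts(c,d); check(p,P); togo(.066)
q=(P-O0)@S
sc=(abs(q[:,:,2]-.066)<.004)&(q[:,:,1]>.07)&(q[:,:,1]<.16)&(abs(q[:,:,0])<.05)
E=np.array([(x,np.percentile(q[sc&(abs(q[:,:,0]*1000-x)<2.5)][:,1]*1000,2)) for x in range(-25,26,5)])
print("scanner face slope deg",np.degrees(np.polyfit(E[:,0],E[:,1],1)[0]),E[:,1].mean())
bar=(abs(q[:,:,0]+.047)<.015)&(q[:,:,2]>.065)&(q[:,:,1]<-.07)&(q[:,:,2]<.2); t=q[bar]
print(len(t),np.degrees(np.median(np.arctan2(t[:,2]-.045,t[:,1]+.076))))
c,p,d=cap("scene"); q=(pts(c,d)-O0)@S
bar=(abs(q[:,:,0]+.047)<.012)&(q[:,:,2]>.07)&(q[:,:,1]<-.06)&(q[:,:,1]>-.2)&(q[:,:,2]<.22); t=q[bar]
print("scene bar",len(t),np.degrees(np.median(np.arctan2(t[:,2]-.045,t[:,1]+.076))),t[t[:,2].argmax()])
E
```

```text
lid n 2091 centre(mm) [-5.7  3.8] median [-1.   3.4] r 28.6 z 89.67575643000421 strip n 242 mean [-0.5 14.9] angle 91.9 turn needed -1.9
lid tilt deg [-2.47  0.25]
strip rect 25.4 12.8 axis 90.9
t 15.75 target [ 0.5366 -0.0199  0.1047] tool delta mm [-0.000e+00  1.000e-01  1.495e+02] spin to align 0.0 q6 1.61 f [ 0.3  0.7 -0.4] w 0.85
scanner face slope deg 0.008645807304215535 88.81082627829593
37 98.01543774915199
scene bar 56 102.01503305373025 [-0.04186615 -0.09733115  0.14931921]
```

The label is within about 1.5° of square and the tin is seated, with the lid at the same height as at the start. Now the bar, which leans open at about 102°: I'll go behind it with the fingers shut and push it over.

```bash
cat >> h.py <<'E'
def tostand(x,y,z):
    s=manip.read_state(); t=O0+S@(np.array([x,y,z])/1000)
    print("t",round(s["t"],2),"at",((s["tool_pos"]-O0)@S*1000).round(1),"target",t.round(3),"delta",(totool(t-s["tool_pos"])*1000).round(1),"f",s["ft_force"].round(1))
E
python3 -c "
from h import *
tostand(-52,-145,143)"
```

```text
t 15.8 at [ 54.2   0.  182.8] target [ 0.419 -0.136  0.171] delta [-78.3 145.   82.1] f [-0.7 -0.7 -0.4]
```

Request:
{"op": "drive_tool", "data": {"translation": [[0,0.02,-0.04],[-0.01,0.065,-0.06],[-0.04,0.11,-0.06],[-0.078,0.145,-0.06],[-0.078,0.145,-0.02],[-0.078,0.145,0.03],[-0.078,0.145,0.07],[-0.078,0.145,0.082]], "spin": [0,0,0,0,0,0,0,0], "hand": [0,0,0,0,0,0,0,0]}}

```text
t: 16.6
tool_pos: [0.4162, -0.1344, 0.1663]
orientation: [[0.959, -0.285, -0.01], [-0.285, -0.959, 0.006], [-0.012, -0.003, -1.0]]
ft_force: [-1.2, -0.1, 0.5]
width: 0.211
grasp_force: 0.0
```

```bash
python3 - <<'E'
from h import *
c,p,d=cap("scene"); tostand(-52,-145,143)
cv2.imwrite("pics/s8.png",cv2.resize(p[90:270,180:350,::-1],None,fx=3.3,fy=3.3,interpolation=cv2.INTER_CUBIC))
E
```

```text
t 16.65 at [ -57.1 -144.   140.1] target [ 0.419 -0.136  0.171] delta [ 3.3  1.  -4.8] f [-0.2  0.4 -1.3]
```

View pics/s8.png

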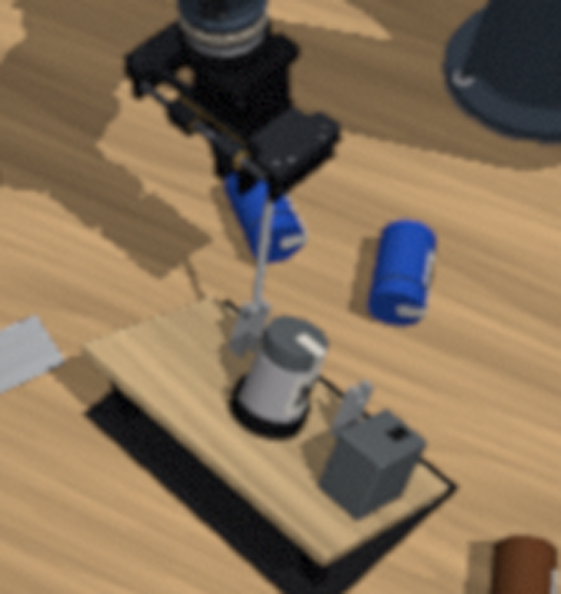

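The crop shows the label facing the scanner and the bar's ball end just under the gripper body near (270,200). The shut fingers stand behind it. Sweeping now.

Request:
{"op": "drive_tool", "data": {"translation": [[0.003,-0.005,-0.005],[0.003,-0.02,-0.005],[0.003,-0.035,-0.005],[0.003,-0.05,-0.005],[0.003,-0.065,-0.005],[0.003,-0.08,-0.005],[0.003,-0.095,-0.005],[0.003,-0.11,-0.005]], "spin": [0,0,0,0,0,0,0,0], "hand": [0,0,0,0,0,0,0,0]}}

```text
t: 17.45
tool_pos: [0.4557, -0.0312, 0.1775]
orientation: [[0.959, -0.283, 0.003], [-0.283, -0.959, -0.001], [0.003, 0.0, -1.0]]
ft_force: [-0.4, 0.2, -0.4]
width: 0.009
grasp_force: 0.1
```

```bash
python3 - <<'E'
from h import *
tostand(-52,10,143)
c,p,d=cap("scene"); q=(pts(c,d)-O0)@S
t=q[(abs(q[:,:,0]+.047)<.012)&(q[:,:,2]>.07)&(q[:,:,1]<.08)&(q[:,:,1]>-.2)&(q[:,:,2]<.13)]
print(len(t),np.degrees(np.median(np.arctan2(t[:,2]-.045,t[:,1]+.076))))
E
```

```text
t 17.45 at [-44.5 -33.9 146.8] target [0.463 0.012 0.171] delta [ -5.1 -43.9   6.6] f [-0.4  0.2 -0.4]
47 62.49894159083278
```

Request:
{"op": "drive_tool", "data": {"translation": [[-0.003,-0.012,0.003],[-0.004,-0.024,0.005],[-0.004,-0.036,0.005],[-0.004,-0.046,0.005],[-0.004,-0.046,0.005],[-0.004,-0.03,-0.03],[-0.004,0,-0.08],[-0.004,0,-0.1]], "spin": [0,0,0,0,0,0,0,0], "hand": [0,0,0,0,0,0,0,0]}}

```text
t: 18.3
tool_pos: [0.4512, -0.0329, 0.2784]
orientation: [[0.958, -0.285, 0.002], [-0.285, -0.958, -0.002], [0.003, 0.001, -1.0]]
ft_force: [0.8, 0.2, -0.2]
width: 0.006
grasp_force: 0.0
```

```bash
python3 - <<'E'
from h import *
c,p,d=cap("wrist");c,p,d=cap("wrist"); P=pts(c,d); check(p,P); tostand(-50,0,143)
q=(P-O0)@S; t=q[(abs(q[:,:,0]+.047)<.01)&(abs(q[:,:,1])<.035)&(q[:,:,2]>.02)&(q[:,:,2]<.12)]; print("bar z",len(t),np.median(t,0))
cv2.imwrite("pics/w9.png",p[:,:,::-1])
E
```

```text
lid n 2358 centre(mm) [-5.7  3.7] median [-2.6  2.9] r 28.5 z 89.7868205135654 strip n 299 mean [-0.6 14.8] angle 92.2 turn needed -2.2
lid tilt deg [-1.42  0.89]
strip rect 51.8 19.1 axis 87.0
t 18.4 at [ -1.7 -36.  239.8] target [0.462 0.002 0.172] delta [ -2.4 -36.1 108.1] f [ 0.5 -0.8 -0.1]
bar z 178 [-0.04735149 -0.0198112   0.05183464]
```

View pics/w9.png

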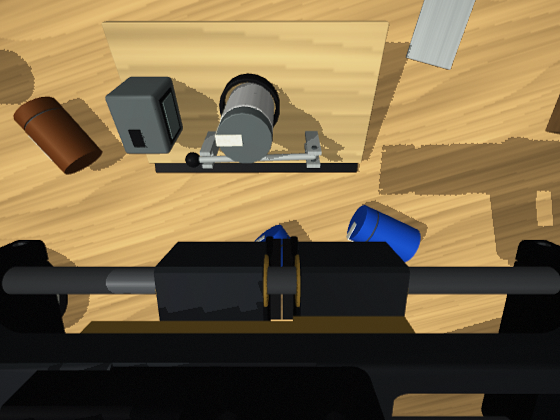

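The bar lies across from the hinge at (313,157) through the catch at (208,158), with its ball at (192,160). The tin and label are unchanged. One check that the bar is fully down.

```bash
python3 - <<'E'
from h import *
for n in("wrist","scene"):
    c,p,d=cap(n); q=(pts(c,d)-O0)@S*1000
    for lo,hi in((-62,-40),(-40,-15),(20,42),(62,76)):
        t=q[(abs(q[:,:,0]+47)<7)&(q[:,:,1]>lo)&(q[:,:,1]<hi)&(q[:,:,2]>35)&(q[:,:,2]<80)]
        print(n,lo,hi,len(t),np.percentile(t[:,2],[50,90]).round(1) if len(t) else "")
E
```

```text
wrist -62 -40 107 [48.7 49.7]
wrist -40 -15 135 [48.4 49.5]
wrist 20 42 87 [48.4 49.7]
wrist 62 76 144 [51.7 53.9]
scene -62 -40 3 [51.2 52.2]
scene -40 -15 0 
scene 20 42 20 [47.9 49.6]
scene 62 76 25 [51.1 54.9]
```

The bar is level along its length, with its top at 49 mm (45 + 4), and its ball top at 54 mm. It is fully in the catch.

```bash
python3 -c "
from cell import manip
print(manip.finish_job())"
```

```text
the job is handed in; nothing more can be done
None
```

The job is handed in: the tin's label faces the scanner window to within about 2°, the tin is fully down in its seat, and the bar lies in its catch with the robot clear, after about 18.5 s of the 54 s allowed.

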